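Hold the self-closing sample chamber open with its T-handle

ROBOT

A 6-joint arm with a two-finger parallel gripper is mounted at the origin on the work surface. World frame = base frame: x ahead of the robot, y to its left, z up, the work surface at z = 0. Lengths are in mm, angles in rad, forces in N, time in s.
With the tool pointing down it reaches from about 275 to 750 mm from the base axis. Payload 10.2 kg.
Tool frame: the origin (TCP) lies midway between the tips of the shut fingers; the grasp point (between the pads) lies 19 mm behind it; x points along the fingers, y is the direction in which the jaws open and shut, and the axes are right-handed (so a half turn about x gives the same grasp; the last joint's range is limited). The gripper opens to 85 mm and grips with 20 to 120 N. Pads are 22 mm wide; open, the fingers measure 114 mm over their backs; the gripper's body (76 mm by 85 mm) begins 54 mm behind the grasp point. The pads swing forward as they close: fully open they stand 13 mm farther back than shut.
Start: joints at [-1.324, 0.313, 1.498, -0, 1.331, -0.223], TCP at [237.661, -468.133, 231.294] pointing down, gripper open.
Joint ranges: [-2.94, 2.94], [-0.97, 2.17], [0.19, 2.56], [-1.23, 4.37], [0.02, 3.11], [-2.88, 2.88]. Speed limits (rad/s): [2.39, 2.39, 3.01, 3.14, 3.14, 3.14].

INTERFACE

Orientations are given as a unit quaternion [w, x, y, z].
In Python, from rig import ctrl gives the robot as it stands.
- The arm moves only by the tool arm_command, never from a script. Its argument "plan" is a list of rows, each a list of 5 numbers: the shift along the tool's x, y, z in m, then the turn about the tool's x in rad, then the opening, from 0 (shut) to 1 (fully open). A call has 1 to 12 rows; each row shifts and turns the commanded pose from where the row before left it, along the tool's axes as they then stand; what a row does not reach is not made up. A row lasts 1/8 s, in which the tool goes at most 62.5 mm and 10.7 degrees, less where a joint would pass 70% of its speed; a pose out of reach is approached as far as the arm can. A call with a gripper value outside its range is refused whole. The fingers move at their own pace and stop on an object; "squeeze" is the grip in N (left out, the last holds). Time passes only in rows, so rows that do not move let the fingers close. It gives the time, the measured TCP pose, the force and the opening at its end, in the units of the state.
- ctrl.sense(): the state, without advancing time (a new reading comes with each control period).
- ctrl.capture(name): name is "scene" or "top" or "wrist"; returns a dict with "color" (400x640x3 uint8, red, green, blue), "fx", "fy", "cx", "cy" (pixels), "k1" (the pictures are not rectified: a ray, as slopes to the right and down, at radius r is drawn at 1 + k1 r^2 times it, then the intrinsics apply), "xyz" and "orientation" of the camera in the world; the wrist camera has in their place "hand_eye" (4x4, takes a point from camera to tool coordinates, whose origin is the TCP and whose axes are the tool frame's). Camera axes: x right, y up, looking along -z (the intrinsics and any distortion apply to the point x, -y, -z); pixel columns grow to the right and rows downward; lengths in mm; the calibration is good to about 2 mm. A picture is of the moment at which its call begins: read the wrist's pose just before it. There is no depth.
- ctrl.finish_job(): hands the job in, once; it reports no verdict.
Trained networks look in the newest picture that a camera, given by its name, has taken for a name from the list of things; names that differ only in an ending like _2 or _b are one class to them, and where a whole thing is asked for, a point or a joint stands for the part that bears it (a point fixed in the world has none). Each returns a list of dicts, best first, with "score" (0 to 1); they miss things now and then, are a little off and sometimes report something else, mostly with a low value. They report only what shows in the picture. A call takes as long as a camera call. They do not tell look-alikes from the thing itself.
- ctrl.spot_in(camera, query): "uv" ([column, row] in pixels, amid what is visible of it).
- ctrl.regions_of(camera, query): "mask" (400x640 bool, what is visible of it) and "uv" ([column, row] in pixels, amid what is visible of it).
- ctrl.place_of(camera, query): "uv" ([column, row] in pixels: a listed point, or the origin of a listed thing).
The state is a dict: "time_s": time; "joints": joint angles; "dq": joint speeds; "tau": joint torques, N m; "eef_pos": TCP position; "ee_rot": TCP orientation; "force": force on the tool from outside, world axes, zero at the start; "wrist_torque": the same for the moment, N m; "grip_width": opening from 0.0 (shut) to 1.0 (fully open).
Only numpy, scipy, OpenCV 4.12 (cv2) and the standard library are available. Lean on these libraries where they do the work, as an engineer would, in place of code of your own. Each camera call takes 0.05 s, during which the arm holds its last target.

TASK

A colleague across the bench needs to reach into the white sample chamber, whose amber door springs shut by itself. Take the blue T-handle standing on the bench, push it fully home, upright, on the square brass spindle on the chamber's roof, then turn it to swing the door open to 60 degrees (red pointer at the red mark, give or take 8 degrees). Finish while still gripping the fitted handle and holding the door there; work the door only through the handle, never with the gripper or arm against the door or its spindle, and leave the flask, the jar and the vial where they stand.

Things in the scene. Friction and masses are not known exactly. Their poses are not given: they have to be found in the camera images.
- handle: Loose upright T-handle, 0.1 to 0.2 kg, 68 mm tall. Origin: centre of its underside, on its axis; z up. Square aluminium hub 33 x 33 mm up to height 38 mm (flat sides face the handle's x and y), neck 18 mm square up to 46 mm, blue grip bar from 46 to 68 mm. Hollow from below to fit the spindle, in any of the four quarter turns.
- handle_grip (a point): Centre of the blue grip bar, on the handle's axis, 57 mm above its underside. The bar is 80 mm long (handle's x), 18 mm wide (y), 22 mm tall.
- handle_bore (a point): On the handle's axis, 6 mm above its underside: where the straight square bore begins, 19.2 mm wide, sides parallel to the hub's. Below it the mouth flares to 27 mm; the bore's ceiling is 32 mm above the underside. Fitted on the spindle, the handle has about 4 degrees of rotational play each way.
- spindle_seat (a point): On the vertical turning axis, centre of the top face of the collar (aluminium, 44 mm across) on the chamber's roof, 165 mm above the bench. From it rises the brass spindle, 18 mm square, 28 mm tall, sides parallel to this point's x and y (z up; turns with the door). Fully home, the handle's underside rests on the collar: its origin is then at this point.
- spindle (a joint): Door angle in rad: 0 shut (the start), 1.047 is 60 degrees, stop at 1.75. Spindle, collar and door turn as one about the vertical axis; opening is counterclockwise seen from above. A spring (no latch) always drives it shut: about 0.03 N m when shut, 0.12 N m at 60 degrees.
- door: Amber pane with black edges below the roof overhang on the chamber's far side (away from the robot), 122 mm tall, 194 mm long, 9 mm thick. Origin: on the turning axis at roof height (150 mm), z up; the pane runs along this frame's -y from the axis. Spindle and collar belong to it.
- door_edge (a point): On the free vertical edge of the door, 194 mm from the turning axis, 130 mm above the bench.
- chamber: Fixed white chamber, roof 210 x 250 mm (x, y), its top 150 mm above the bench, body 160 x 240 mm. Origin: at bench height, 5 mm to -x of the roof's centre; its +x side carries the door. The turning axis is at x = +80, y = +85 mm in this frame.
- dial_60 (a point): Middle of the broad red 60 degree mark of the dial on the roof, 64 mm from the turning axis. Black marks every 15 degrees from 0 to 90; a red pointer on the collar points at the 0 mark (towards the chamber's -x) when shut and turns with the door.
- flask: Green glass conical flask, bystander, 68 mm across, 105 mm tall, origin at the centre of its underside.
- jar: Jar with white cap, bystander, 56 mm across, 80 mm tall, origin at the centre of its underside.
- vial: Vial with purple cap, bystander, 30 mm across, 60 mm tall, origin at the centre of its underside.
Not all that is in view belongs to the job. Of the things shaped like the handle, the aluminium one is meant.

How it is judged:
By the outcome, as a careful person would: the job done as asked, in the order asked, and still so for the second after the job is handed in, while the arm keeps its last pose, push and grip.
It also fails if it takes over 48 s, if anything falls off the work surface, if the arm or the gripper's body presses on something with over 40 N, if the wrist force passes 120 N, or if a joint passes its speed limit or range.

## Working session

There is one attempt and no reset: what is moved stays moved. The work goes in short steps, Python scripts to look and compute and a tool call to move; the robot and the scene stay as the last step left them, time stands still between calls to the robot, and variables do not carry over. Pictures are saved under pics/ and viewed, and the job is handed in when it is done.

Besides the shell and the picture viewer there is one more tool, called after "Emit:" as name(argument=value, ...) on one line, values as JSON. arm_command: Moves the arm, as the interface text tells. Its arguments: {"type":"object","properties":{"plan":{"type":"array"},"squeeze":{"type":"number"}},"required":["plan"]}

```bash
ls; mkdir -p pics; cat > h.py <<'E'
import numpy as np, cv2
from rig import ctrl
from scipy.spatial.transform import Rotation as R
def q2R(q): return R.from_quat([q[1],q[2],q[3],q[0]]).as_matrix()
E
python3 - <<'E'
from h import *
s=ctrl.sense();print(s)
for n in("scene","top","wrist"):
    c=ctrl.capture(n);cv2.imwrite(f"pics/{n}0.png",c["color"][:,:,::-1])
    print(n,{k:v for k,v in c.items() if k!="color"})
E
```

```text
pics
{'time_s': 0.0, 'joints': array([-1.32437281e+00,  3.13438053e-01,  1.49846563e+00, -1.27512256e-05,
        1.33102269e+00, -2.23380378e-01]), 'dq': array([-0.0012471 , -0.00011576,  0.00124326, -0.00082217,  0.00025755,
       -0.00053378]), 'tau': array([-8.59081010e-04, -4.12270832e+01, -2.59750378e+01, -2.49346367e-04,
        4.11034824e-03, -4.32145839e-06]), 'eef_pos': array([ 237.60029011, -467.84932079,  230.73045411]), 'ee_rot': array([-0.16410697, -0.68767741, -0.16504989,  0.68769703]), 'force': array([-0.10884565, -0.46084449, -0.51664752]), 'wrist_torque': array([ 0.04114392, -0.02805015, -0.04203576]), 'grip_width': 0.9985743019517817}
scene {'fx': 508.6086097098806, 'fy': 508.6086097098806, 'cx': 320.4618042965455, 'cy': 200.79912412024268, 'k1': -0.018072794681256752, 'xyz': array([ 844.62412435,  638.51060296, 1201.2401851 ]), 'orientation': array([0.24898908, 0.07231641, 0.27060328, 0.92711846])}
top {'fx': 413.38039001248757, 'fy': 413.38039001248757, 'cx': 318.1916518228977, 'cy': 196.9044374844175, 'k1': 0.008176314740087468, 'xyz': array([ 411.90292956,   51.70111888, 1045.39323688]), 'orientation': array([-0.69655521, -0.02825193,  0.0440772 ,  0.71559057])}
wrist {'fx': 288.976287124444, 'fy': 288.976287124444, 'cx': 318.7463964311811, 'cy': 199.26779804251112, 'k1': -0.014083791263618507, 'hand_eye': array([[-1.39922221e-03,  2.91625281e-01, -9.56531619e-01,
        -1.42281661e+02],
       [ 9.99999021e-01,  4.13757070e-04, -1.33666132e-03,
         1.00485584e-01],
       [ 5.96748596e-06, -9.56532553e-01, -2.91625574e-01,
        -7.41034124e+01],
       [ 0.00000000e+00,  0.00000000e+00,  0.00000000e+00,
         1.00000000e+00]])}
```

View pics/scene0.png

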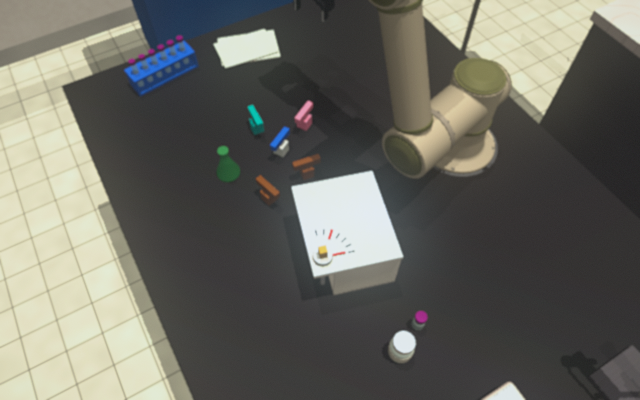

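View pics/top0.png

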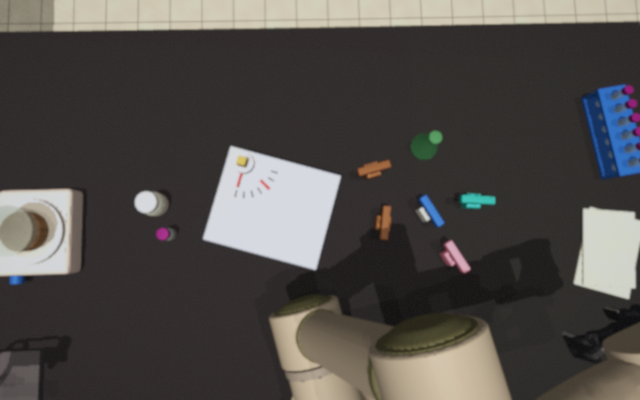

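View pics/wrist0.png

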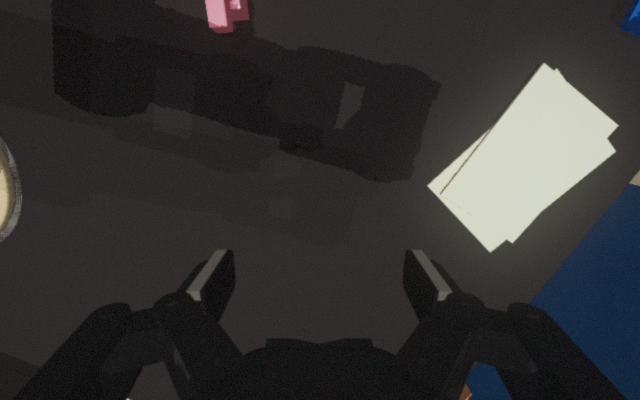

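The scene shows five T-shaped things. In the top view they are: brown (375,169), brown (385,221), teal (478,200), pink (456,256), and the blue bar on a grey aluminium hub at (431,211), which is at (280,139) in the scene view. Only the last one is blue with an aluminium hub. The spindle is at top (242,161).

```bash
cat >> h.py <<'E'
from scipy.optimize import least_squares
def campose(c,s=None):
    if "hand_eye" in c:
        T=np.eye(4);T[:3,:3]=q2R(s["ee_rot"]);T[:3,3]=s["eef_pos"]
        H=T@c["hand_eye"];return H[:3,:3],H[:3,3]
    return q2R(c["orientation"]),np.array(c["xyz"])
def proj(c,P,s=None):
    Rm,t=campose(c,s);p=(np.atleast_2d(P)-t)@Rm
    a=np.c_[p[:,0]/-p[:,2],-p[:,1]/-p[:,2]];k=1+c["k1"]*(a**2).sum(1,keepdims=True)
    a=a*k;return np.c_[a[:,0]*c["fx"]+c["cx"],a[:,1]*c["fy"]+c["cy"]]
def ray(c,uv,s=None):
    Rm,t=campose(c,s);a=np.array([(uv[0]-c["cx"])/c["fx"],(uv[1]-c["cy"])/c["fy"]]);u=a.copy()
    for _ in range(10):u=a/(1+c["k1"]*(u@u))
    return t,Rm@np.array([u[0],-u[1],-1.])
def atz(c,uv,z,s=None):
    t,d=ray(c,uv,s);return t+d*(z-t[2])/d[2]
def tri(obs): # list of (c,uv,s)
    A=np.zeros((3,3));b=np.zeros(3)
    for c,uv,s in obs:
        t,d=ray(c,uv,s);d=d/np.linalg.norm(d);M=np.eye(3)-np.outer(d,d);A+=M;b+=M@t
    P=np.linalg.solve(A,b)
    return P,[np.linalg.norm(proj(c,P,s)[0]-uv) for c,uv,s in obs]
E
python3 - <<'E'
from h import *
C={}
for n in("scene","top"):
    C[n]=ctrl.capture(n)
D={}
for q in("handle_grip","handle_bore","handle","spindle_seat","dial_60","door_edge","chamber","door","flask","jar","vial"):
    for n in C:
        r=ctrl.place_of(n,q);D[q,n]=r
        print(q,n,[(np.round(x["uv"],1).tolist(),round(x["score"],2)) for x in r[:6]])
for q in("handle_grip","handle_bore","handle","spindle_seat","dial_60","door_edge","chamber","flask","jar","vial"):
  tgt={"scene":np.array([280,140]),"top":np.array([430,211])}
  o=[]
  for n in C:
    r=D[q,n]
    if not r: continue
    x=min(r,key=lambda x:np.linalg.norm(x["uv"]-tgt[n])) if "handle" in q else r[0]
    o.append((C[n],np.array(x["uv"]),None))
  if len(o)==2: P,e=tri(o);print(q,P.round(1),np.round(e,2))
im=C["top"]["color"][170:240,380:500];a=cv2.resize(im,None,fx=6,fy=6,interpolation=cv2.INTER_CUBIC)
cv2.imwrite("pics/crop1.png",a[:,:,::-1])
im=C["scene"]["color"][90:210,220:340];a=cv2.resize(im,None,fx=5,fy=5,interpolation=cv2.INTER_CUBIC)
cv2.imwrite("pics/crop2.png",a[:,:,::-1])
E
```

```text
handle_grip scene [([307.0, 164.2], 0.76), ([269.0, 186.8], 0.61), ([255.1, 114.9], 0.6), ([303.3, 111.7], 0.58), ([280.2, 139.9], 0.56)]
handle_grip top [([380.8, 224.4], 0.88), ([475.8, 197.6], 0.67), ([430.7, 213.0], 0.63), ([372.5, 171.5], 0.59)]
handle_bore scene [([283.0, 147.1], 0.89), ([308.0, 173.1], 0.79), ([301.7, 123.7], 0.79), ([268.5, 195.5], 0.75), ([253.4, 127.6], 0.69)]
handle_bore top [([446.2, 253.5], 0.97), ([372.2, 172.0], 0.79), ([468.9, 198.9], 0.78), ([426.9, 211.7], 0.74), ([381.7, 220.5], 0.58), ([171.6, 234.4], 0.22)]
handle scene [([283.6, 150.0], 0.84), ([306.9, 175.6], 0.72), ([225.0, 174.2], 0.67), ([271.7, 198.8], 0.62), ([300.7, 124.6], 0.58)]
handle top [([449.9, 256.9], 0.95), ([427.2, 212.4], 0.78), ([464.9, 204.0], 0.69), ([379.5, 222.4], 0.6), ([370.2, 169.2], 0.59)]
spindle_seat scene [([323.1, 253.7], 0.79)]
spindle_seat top [([245.5, 161.2], 0.92)]
dial_60 scene [([328.6, 233.7], 0.8), ([280.0, 148.6], 0.2)]
dial_60 top [([267.4, 185.5], 0.93)]
door_edge scene []
door_edge top [([423.6, 214.2], 0.45)]
chamber scene [([342.2, 245.7], 0.64)]
chamber top [([277.9, 215.8], 0.68), ([170.3, 234.7], 0.59)]
door scene [([327.7, 253.8], 0.79), ([281.7, 138.1], 0.48)]
door top [([243.6, 161.1], 0.74), ([245.0, 166.0], 0.72)]
flask scene [([226.2, 172.7], 0.75)]
flask top [([426.5, 145.0], 0.97)]
jar scene [([401.7, 350.7], 0.71)]
jar top [([158.6, 203.8], 0.67)]
vial scene [([417.3, 324.1], 0.69), ([399.5, 350.8], 0.31)]
vial top [([168.5, 234.2], 0.67)]
handle_grip [ 468.8 -248.1   36.1] [0.19 0.23]
handle_bore [ 469.8 -242.5   11.2] [1.55 1.84]
handle [ 468.  -247.9   -9.1] [2.04 2.41]
spindle_seat [581.6 187.8 159.9] [1.5  1.58]
dial_60 [534.  141.1 136.2] [0.41 0.44]
chamber [477.6 127.4  -3.4] [1.76 1.85]
flask [ 648.8 -260.8  -17.1] [0.78 0.89]
jar [508.8 431.9  -2. ] [1.78 1.7 ]
vial [435.9 401.5   2.9] [0.49 0.49]
```

View pics/crop1.png

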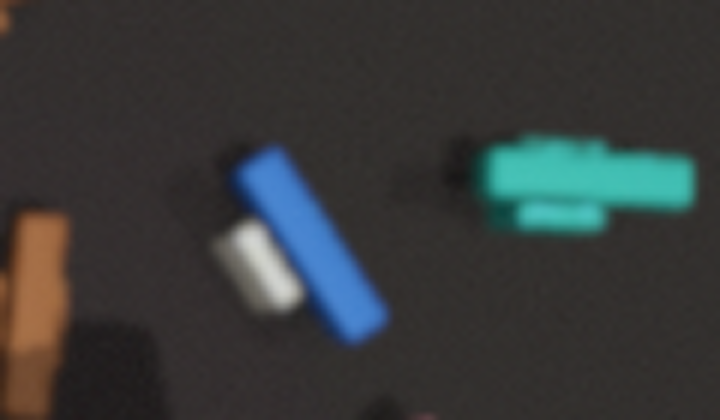

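View pics/crop2.png

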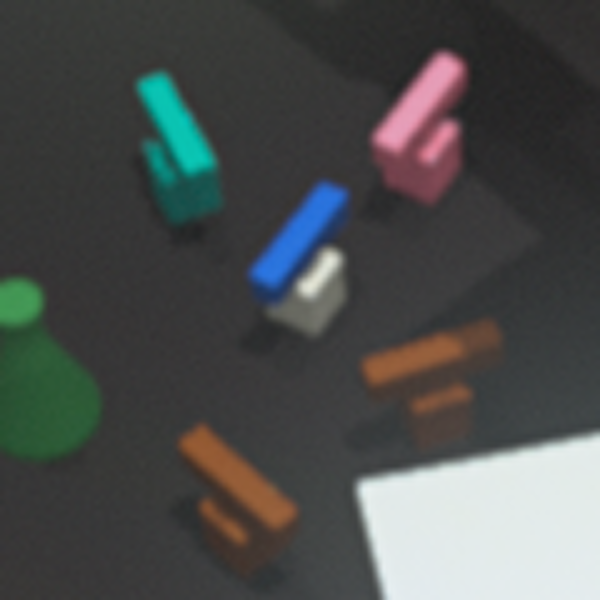

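The enlarged crops confirm it: the blue bar on a grey aluminium hub is the handle, and the teal, pink and brown ones are single-coloured look-alikes. Next I'll fit the bar and roof geometry by silhouette.

```bash
cat >> h.py <<'E'
from scipy.optimize import minimize
def box(x,y,yaw,z0,z1,lx,ly):
    c,s=np.cos(yaw),np.sin(yaw)
    return np.array([[x+c*a-s*b,y+s*a+c*b,z] for z in(z0,z1) for a in(-lx/2,lx/2) for b in(-ly/2,ly/2)])
def sil(c,P,s,off,shape,k=8):
    h=cv2.convexHull(((proj(c,P,s)-off+.5)*k*16).astype(np.float32)).astype(np.int32)
    m=np.zeros((shape[0]*k,shape[1]*k),np.uint8);cv2.fillPoly(m,[h],255,shift=4)
    return cv2.resize(m,(shape[1],shape[0]),interpolation=cv2.INTER_AREA)/255.
def bluebar(c,win):
    u0,v0,u1,v1=win;im=c["color"][v0:v1,u0:u1].astype(float)
    b=im[:,:,2]-im[:,:,0] # blue minus red
    return b
def soft(b):
    hi=np.percentile(b[b>0.5*b.max()],50);return np.clip(b/hi,0,1)
E
python3 - <<'E'
from h import *
C={n:ctrl.capture(n) for n in("scene","top")}
W={"scene":(255,115,305,165),"top":(405,190,455,235)}
S={}
for n in C:
    b=np.maximum(bluebar(C[n],W[n])-25,0);S[n]=soft(b);print(n,b.max(),S[n].sum())
def cost(p,zfree=True):
    x,y,yaw,z=p;e=0
    for n in C:
        m=sil(C[n],box(x,y,yaw,z-11,z+11,80,18),None,np.array(W[n][:2]),S[n].shape)
        m=cv2.GaussianBlur(m,(0,0),.7)
        e+=((m-S[n])**2).sum()
    return e
best=None
for yaw in(.5,.65,.8):
    r=minimize(cost,[469,-247,yaw,50],method="Nelder-Mead",options=dict(initial_simplex=np.array([[469,-247,yaw,50],[479,-247,yaw,50],[469,-237,yaw,50],[469,-247,yaw+.15,50],[469,-247,yaw,65]]),xatol=.05,fatol=.01,maxiter=400))
    print(r.x.round(3),r.fun)
# chamber roof: white mask
for n in C:
    g=C[n]["color"].min(2);
    print(n, g[205,345] if n=="scene" else g[215,280])
def roofmask(n):
    g=C[n]["color"].min(2).astype(np.uint8);m=(g>150).astype(np.uint8)
    k,l,st,ct=cv2.connectedComponentsWithStats(m);i=l[(205,345) if n=="scene" else (215,280)];
    return (l==i).astype(np.uint8)
for n in C:
    m=roofmask(n);cn=max(cv2.findContours(m,0,1)[0],key=cv2.contourArea);a=cv2.approxPolyDP(cv2.convexHull(cn),6,True)[:,0];print(n,a.tolist(),m.sum())
    cv2.imwrite(f"pics/roof_{n}.png",m*255)
    for uv in a: print(atz(C[n],uv,150).round(1))
c=cv2.resize(C["scene"]["color"][170:300,280:410],None,fx=5,fy=5,interpolation=cv2.INTER_CUBIC);cv2.imwrite("pics/c3.png",c[:580,:,::-1])
c=cv2.resize(C["top"]["color"][140:275,195:350],None,fx=4.4,fy=4.4,interpolation=cv2.INTER_CUBIC);cv2.imwrite("pics/c4.png",c[:,:,::-1])
s=ctrl.sense();print(q2R(s["ee_rot"]).round(4))
E
```

```text
scene 157.0 227.8156028368794
top 113.0 290.2169811320755
[ 473.765 -244.746    0.528   53.591] 102.68006520434258
[ 473.889 -244.199    0.548   54.335] 101.89642075407046
[ 473.52  -242.614    0.547   58.189] 103.8945769111003
scene 228
top 215
scene [[372, 171], [402, 257], [314, 276], [292, 186]] 7939
[350.7  45.6 150. ]
[424.2 283.6 150. ]
[622.  223.5 150. ]
[549.  -15.8 150. ]
top [[231, 146], [340, 176], [315, 269], [203, 238]] 11222
[620.8 218.6 150. ]
[548.4 -18.7 150. ]
[348.8  41.5 150. ]
[421.5 279.5 150. ]
[[ 0.      0.4527 -0.8916]
 [ 0.     -0.8916 -0.4527]
 [-1.     -0.     -0.    ]]
```

View pics/c3.png

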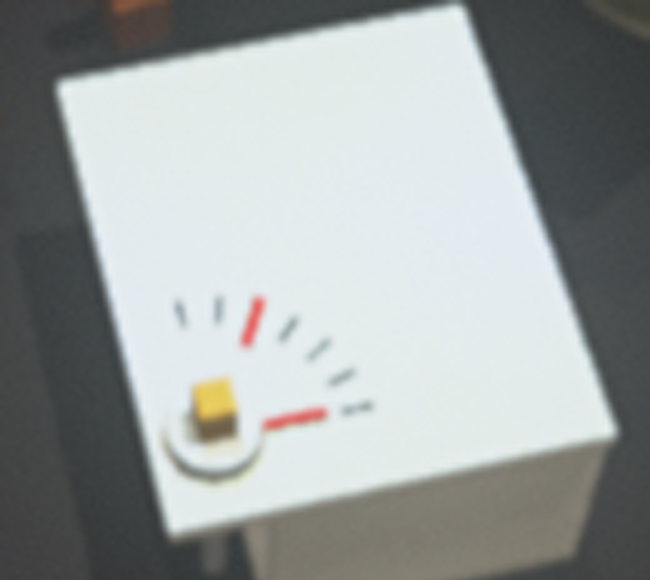

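View pics/c4.png

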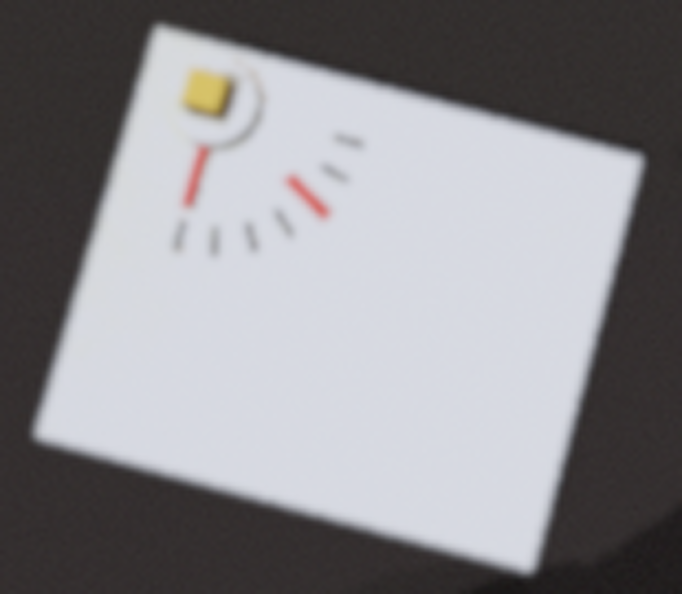

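Emit:
arm_command(plan=[[0.003, -0.0132, -0.0446, 0, 0.6], [0.003, -0.0132, -0.0446, 0, 0.6], [0.003, -0.0132, -0.0446, 0, 0.6], [0.003, -0.0132, -0.0446, 0, 0.6], [0.003, -0.0132, -0.0446, 0, 0.6], [0.003, -0.0132, -0.0446, 0, 0.6], [0.003, -0.0132, -0.0446, 0, 0.6], [0, 0, 0, 0, 0.6], [0, 0, 0, 0, 0.6]])

```text
time_s: 2.58
eef_pos: [473.9, -244.7, 210.2]
ee_rot: [-0.165, -0.688, -0.165, 0.688]
force: [-0.0, -0.2, -0.1]
grip_width: 0.6
```

```bash
python3 - <<'E'
from h import *
s=ctrl.sense();c=ctrl.capture("wrist");np.save("w1.npy",{"c":c,"s":s},allow_pickle=True)
cv2.imwrite("pics/w1.png",c["color"][:,:,::-1])
print(s["eef_pos"].round(1),s["joints"].round(3),s["force"].round(1),s["grip_width"])
for q in("handle_grip","handle_bore","handle"):
    print(q,[(np.round(x["uv"],1).tolist(),round(x["score"],2)) for x in ctrl.place_of("wrist",q)[:5]])
E
```

```text
[ 473.9 -244.7  210.2] [-0.696  0.348  1.505 -0.     1.288  0.405] [-0.  -0.2 -0.1] 0.5995833247653012
handle_grip [([312.4, 283.9], 0.96), ([314.1, 185.2], 0.92), ([204.5, 157.0], 0.91), ([234.9, 15.5], 0.81), ([417.8, 207.4], 0.63)]
handle_bore [([314.4, 260.8], 0.89), ([313.5, 173.8], 0.77), ([247.1, 26.9], 0.7), ([404.7, 195.2], 0.56), ([222.5, 149.1], 0.55)]
handle [([315.1, 174.0], 0.74), ([250.0, 30.0], 0.7), ([315.5, 261.1], 0.68), ([226.4, 147.6], 0.59)]
```

View pics/w1.png

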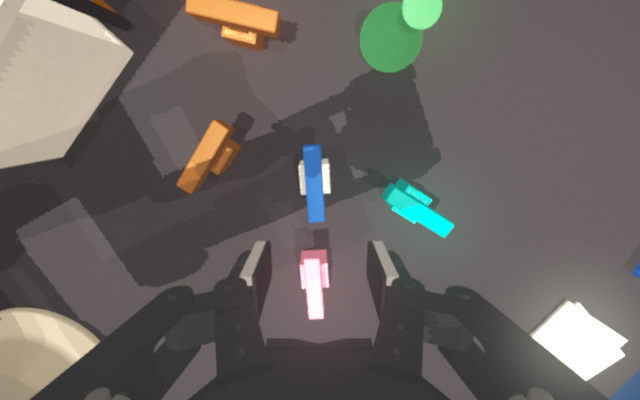

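The wrist view shows the blue bar at (314,184) with aluminium on both sides of it. The others are pink at (314,280), teal at (418,207) and brown at (205,157) and (235,15). Now I'll fit the bar here.

```bash
cat > fit.py <<'E'
from h import *
def bluemask(c,win):
    u0,v0,u1,v1=win;hsv=cv2.cvtColor(c["color"],cv2.COLOR_RGB2HSV)[v0:v1,u0:u1]
    m=((hsv[:,:,0]>98)&(hsv[:,:,0]<125)&(hsv[:,:,1]>110)&(hsv[:,:,2]>70)).astype(np.uint8)
    k,l,st,ct=cv2.connectedComponentsWithStats(m);i=1+np.argmax(st[1:,4]);return (l==i).astype(float)
def fitbar(obs,x0,zfix=None):
    def cost(p):
        x,y,yaw=p[:3];z=p[3] if zfix is None else zfix;e=0
        for c,s,win,M in obs:
            e+=((cv2.GaussianBlur(sil(c,box(x,y,yaw,z-11,z+11,80,18),s,np.array(win[:2]),M.shape,4),(0,0),.5)-M)**2).sum()/M.sum()
        return e
    n=4 if zfix is None else 3;b=np.array(x0[:n],float)
    best=None
    for d in(-.1,0,.1):
        b2=b.copy();b2[2]+=d
        sx=np.vstack([b2]+[b2+np.eye(n)[i]*[8,8,.1,8][i] for i in range(n)])
        r=minimize(cost,b2,method="Nelder-Mead",options=dict(initial_simplex=sx,xatol=.02,fatol=1e-5,maxiter=500))
        if best is None or r.fun<best.fun:best=r
    return best
E
python3 - <<'E'
from fit import *
d=np.load("w1.npy",allow_pickle=True).item();c,s=d["c"],d["s"]
win=(285,130,345,235);M=bluemask(c,win);print(M.sum())
O=[(c,s,win,M)]
for z in(None,57):
    r=fitbar(O,[470,-246,.6,57],z);print("wrist",r.x.round(3),round(r.fun,3))
for n,w in {"scene":(255,115,305,165),"top":(405,190,455,235)}.items():
    cc=ctrl.capture(n);m=bluemask(cc,w);O.append((cc,None,w,m));r=fitbar(O[-1:],[470,-246,.6,57],57);print(n,m.sum(),r.x.round(3),round(r.fun,3))
r=fitbar(O[:2],[470,-246,.6,57]);print("w+scene",r.x.round(3),r.fun)
r=fitbar(O,[470,-246,.6,57]);print("all",r.x.round(3),r.fun)
E
```

```text
1338.0
wrist [ 473.016 -240.028    0.533   53.576] 0.045
wrist [ 473.749 -239.748    0.531] 0.053
scene 205.0 [ 475.222 -241.441    0.545] 0.12
top 262.0 [ 477.657 -240.336    0.521] 0.234
w+scene [ 475.081 -239.25     0.538   59.249] 0.1881678907278373
all [ 474.865 -239.294    0.526   60.714] 0.47403357280155334
```

Emit:
arm_command(plan=[[0, -0.004, -0.0025, -0.063, 0.6], [0.04, 0, 0, 0, 0.6], [0.04, 0, 0, 0, 0.6], [0, 0, 0, 0, 0.6], [0, 0, 0, 0, 0.6]])

```text
time_s: 3.5
eef_pos: [475.2, -240.4, 131.9]
ee_rot: [0.187, 0.683, 0.185, -0.682]
force: [0.2, -0.0, -0.0]
grip_width: 0.601
```

```bash
python3 - <<'E'
from fit import *
s=ctrl.sense();c=ctrl.capture("wrist");np.save("w2.npy",{"c":c,"s":s},allow_pickle=True)
cv2.imwrite("pics/w2.png",c["color"][:,:,::-1])
Rm=q2R(s["ee_rot"]);print(s["eef_pos"].round(1),Rm.round(4).tolist())
win=(270,100,370,300);M=bluemask(c,win)
O=[(c,s,win,M)]
d=np.load("w1.npy",allow_pickle=True).item();w1=(285,130,345,235)
O.append((d["c"],d["s"],w1,bluemask(d["c"],w1)))
for o,z in((O[:1],57),(O,None),(O,57)):
    r=fitbar(o,[474,-240,.53,57],z);print(r.x.round(3),round(r.fun,3))
    print("tool shift",(Rm.T@(np.array([r.x[0],r.x[1],0])-s["eef_pos"])).round(1),"psi",np.degrees(np.arctan2(Rm[1,1],Rm[0,1])),np.degrees(r.x[2])-90)
E
```

```text
[ 475.2 -240.4  131.9] [[0.0018, 0.5077, -0.8616], [-0.0015, -0.8616, -0.5077], [-1.0, 0.0022, -0.0008]]
[ 473.342 -239.728    0.528] 0.054
tool shift [131.9  -1.8   1.3] psi -59.49146060876876 -59.75226769276772
[ 472.639 -240.059    0.535   53.355] 0.086
tool shift [131.9  -1.9   2.1] psi -59.49146060876876 -59.35591487586614
[ 473.439 -239.739    0.528] 0.11
tool shift [131.9  -1.7   1.3] psi -59.49146060876876 -59.75036398933135
```

View pics/w2.png

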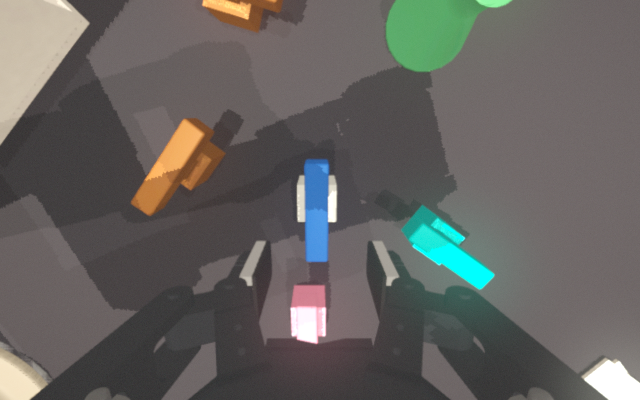

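The handle at (317,210) is centred between the open fingers. I'll descend and grip.

Emit:
arm_command(plan=[[0.03, -0.001, 0.001, 0, 0.6], [0.03, -0.001, 0.0005, 0, 0.6], [0.025, 0, 0, 0, 0.6], [0.005, 0, 0, 0, 0.6], [0, 0, 0, 0, 0.1], [0, 0, 0, 0, 0.1], [0, 0, 0, 0, 0.1], [0, 0, 0, 0, 0.1]], squeeze=70)

```text
time_s: 4.55
eef_pos: [473.1, -239.4, 41.8]
ee_rot: [0.187, 0.683, 0.185, -0.682]
force: [-1.3, 0.9, 6.9]
grip_width: 0.197
```

```bash
python3 - <<'E'
from fit import *
s=ctrl.sense();c=ctrl.capture("wrist")
cv2.imwrite("pics/w3.png",c["color"][:,:,::-1])
print(s["time_s"],s["eef_pos"].round(1),s["force"].round(1),s["grip_width"])
E
```

```text
4.55 [ 473.1 -239.4   41.8] [-1.3  0.9  6.9] 0.1969446425516472
```

View pics/w3.png

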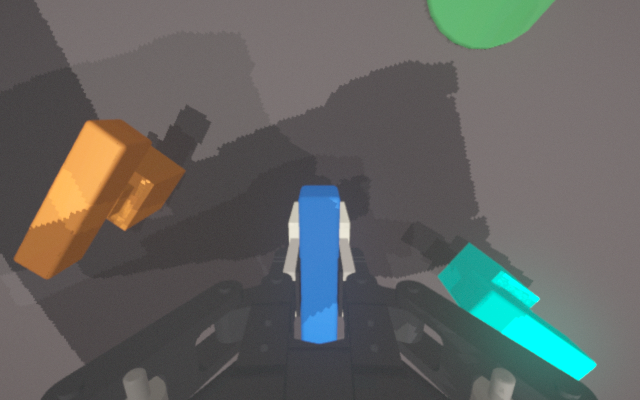

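Gripped. The blue bar runs from (320,185) to (320,340) between the pads, with the hub visible below it. Next I'll lift, turn and carry it to just short of the spindle.

Emit:
arm_command(plan=[[-0.03, 0, 0, 0, 0.1], [-0.048, 0, 0, -0.1855, 0.1], [-0.048, 0, 0, -0.1855, 0.1], [-0.048, 0, 0, -0.1855, 0.1], [-0.048, 0, 0, -0.1855, 0.1], [0, -0.003, -0.03, 0, 0.1], [0, -0.003, -0.058, 0, 0.1], [0, -0.003, -0.058, 0, 0.1], [0, -0.003, -0.058, 0, 0.1], [0, -0.003, -0.058, 0, 0.1], [0, -0.003, -0.058, 0, 0.1], [0, -0.003, -0.052, 0, 0.1]], squeeze=100)

```text
time_s: 6.1
eef_pos: [560.8, 125.3, 262.9]
ee_rot: [0.421, 0.568, 0.421, -0.568]
force: [0.1, -1.0, -0.6]
grip_width: 0.189
```

Emit:
arm_command(plan=[[0, 0, 0, 0, 0.1], [0, 0, 0, 0, 0.1]])

```text
time_s: 6.35
eef_pos: [560.6, 122.8, 262.4]
ee_rot: [-0.421, -0.568, -0.421, 0.568]
force: [0.1, -0.0, -1.4]
grip_width: 0.192
```

```bash
python3 - <<'E'
from fit import *
s=ctrl.sense();c=ctrl.capture("wrist");np.save("w4.npy",{"c":c,"s":s},allow_pickle=True)
cv2.imwrite("pics/w4.png",c["color"][:,:,::-1])
print(s["time_s"],s["eef_pos"].round(1),s["force"].round(1),s["wrist_torque"].round(2),s["grip_width"],s["joints"].round(2))
Rm=q2R(s["ee_rot"]);print(np.degrees(np.arctan2(Rm[1,1],Rm[0,1])))
for q in("spindle_seat","handle_bore","handle_grip","dial_60","handle"):
    print(q,[(np.round(x["uv"],1).tolist(),round(x["score"],2)) for x in ctrl.place_of("wrist",q)[:5]])
E
```

```text
6.35 [560.6 122.8 262.4] [ 0.1 -0.  -1.4] [-0.02  0.   -0.  ] 0.19172872296805424 [ 0.01  0.4   1.29 -0.    1.45  0.31]
-16.95302667868677
spindle_seat [([316.5, 116.1], 0.69), ([421.8, 350.6], 0.17)]
handle_bore [([299.9, 326.1], 0.68)]
handle_grip [([318.8, 267.8], 0.81)]
dial_60 [([285.8, 176.1], 0.9)]
handle [([319.7, 228.1], 0.7), ([297.9, 324.8], 0.56), ([280.7, 175.9], 0.38)]
```

View pics/w4.png

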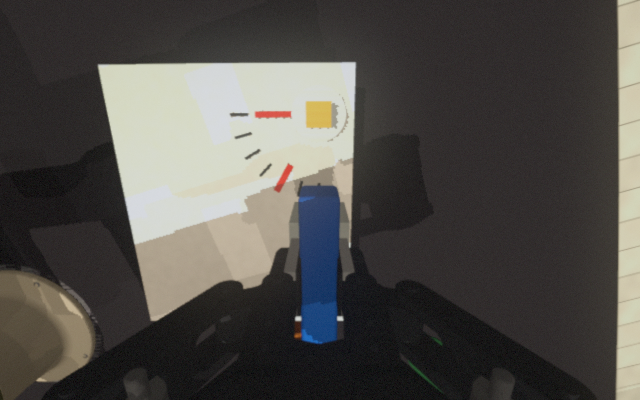

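The wrist view shows the brass spindle top at (319,114), the red pointer at (273,114), the 60° mark at (284,178), and the held bar from (319,186) to (319,342). I'll measure the spindle and the held bar through the same camera.

```bash
cat >> fit.py <<'E'
def brass(c,win):
    u0,v0,u1,v1=win;hsv=cv2.cvtColor(c["color"],cv2.COLOR_RGB2HSV)[v0:v1,u0:u1]
    m=((hsv[:,:,0]>15)&(hsv[:,:,0]<32)&(hsv[:,:,1]>150)&(hsv[:,:,2]>90)).astype(np.uint8)
    k,l,st,ct=cv2.connectedComponentsWithStats(m);i=1+np.argmax(st[1:,4]);return (l==i).astype(float)
def fitbox(obs,x0,z0,z1,lx,ly,step=(4,4,.15)):
    def cost(p):
        return sum(((cv2.GaussianBlur(sil(c,box(p[0],p[1],p[2],z0,z1,lx,ly),s,np.array(w[:2]),M.shape,8),(0,0),.4)-M)**2).sum()/M.sum() for c,s,w,M in obs)
    b=np.array(x0,float);sx=np.vstack([b]+[b+np.eye(3)[i]*step[i] for i in range(3)])
    return minimize(cost,b,method="Nelder-Mead",options=dict(initial_simplex=sx,xatol=.02,fatol=1e-5,maxiter=500))
E
python3 - <<'E'
from fit import *
d=np.load("w4.npy",allow_pickle=True).item();c,s=d["c"],d["s"];Rm=q2R(s["ee_rot"])
w=(290,85,350,145);M=brass(c,w);ys,xs=np.nonzero(M);print("brass",M.sum(),xs.min()+290,xs.max()+290,ys.min()+85,ys.max()+85)
r=fitbox([(c,s,w,M)],[582,190,-.297],192,193,18,18);print(r.x.round(2),r.fun,np.degrees(r.x[2]))
P=r.x
w=(280,170,360,355);M=bluemask(c,w);ys,xs=np.nonzero(M);print("blue",M.sum(),xs.min()+280,xs.max()+280,ys.min()+170,ys.max()+170)
O=[(c,s,w,M)]
for z in(None,s["eef_pos"][2]+15.2):
    b=fitbar(O,[560.6,122.8,np.radians(73),s["eef_pos"][2]+15.2],z);print(b.x.round(3),b.fun,np.degrees(b.x[2]), "tool",(Rm.T@(np.array([b.x[0],b.x[1],0])-s["eef_pos"])).round(2))
print("spindle rel tool",(Rm.T@(np.array([P[0],P[1],0])-s["eef_pos"])).round(2))
print("move bar->spindle tool",(Rm.T@np.array([P[0]-b.x[0],P[1]-b.x[1],0])).round(2))
E
```

```text
brass 85.0 318 329 106 125
[ 5.8303e+02  1.8651e+02 -1.5000e-01] 6.66637208515463 -8.325218234311386
blue 5399.0 299 338 193 343
[557.553 113.576   1.272 263.264] 0.04289990474938026 72.86118442775297 tool [ 2.6245e+02 -2.1000e-01  9.6700e+00]
[558.667 117.107   1.275] 0.14095988996037218 73.02854370414863 tool [ 2.6245e+02 -1.7000e-01  5.9700e+00]
spindle rel tool [262.43   2.9  -67.52]
move bar->spindle tool [-2.000e-02  3.070e+00 -7.349e+01]
```

```bash
python3 - <<'E'
from fit import *
d=np.load("w4.npy",allow_pickle=True).item();c,s=d["c"],d["s"]
hsv=cv2.cvtColor(c["color"],cv2.COLOR_RGB2HSV)
print(hsv[114,300:340:3].tolist());print(hsv[96:134:3,319].tolist());print(hsv[180:200:2,319].tolist(),hsv[330:350:2,319].tolist());print(hsv[250,294:306].tolist())
a=cv2.resize(c["color"][85:145,250:350],None,fx=8,fy=8,interpolation=cv2.INTER_NEAREST);cv2.imwrite("pics/c5.png",a[:,:,::-1])
a=cv2.resize(c["color"][170:350,265:375],None,fx=3.2,fy=3.2,interpolation=cv2.INTER_NEAREST);cv2.imwrite("pics/c6.png",np.clip(a[:,:,::-1]*1.8,0,255))
E
```

```text
[[40, 7, 216], [43, 8, 217], [22, 96, 215], [23, 149, 214], [23, 152, 215], [23, 152, 215], [23, 148, 215], [22, 149, 216], [22, 151, 216], [22, 152, 215], [22, 147, 212], [27, 30, 160], [26, 27, 161], [40, 11, 215]]
[[40, 11, 217], [45, 7, 216], [23, 140, 215], [23, 148, 214], [23, 148, 215], [23, 145, 217], [23, 149, 215], [23, 147, 215], [23, 148, 215], [22, 151, 215], [23, 146, 216], [28, 18, 213], [38, 13, 217]]
[[17, 48, 149], [19, 51, 134], [13, 25, 70], [113, 83, 89], [112, 90, 93], [113, 89, 92], [112, 93, 88], [112, 100, 92], [112, 106, 94], [112, 120, 102]] [[107, 206, 124], [107, 203, 123], [107, 199, 124], [107, 202, 125], [108, 211, 122], [107, 206, 124], [106, 205, 158], [112, 158, 55], [95, 73, 21], [108, 44, 29]]
[[14, 32, 87], [23, 26, 88], [24, 30, 86], [10, 26, 88], [9, 23, 77], [113, 65, 71], [111, 129, 91], [110, 149, 99], [110, 148, 102], [110, 149, 101], [111, 155, 102], [109, 153, 102]][ WARN:0@0.260] global loadsave.cpp:1063 imwrite_ Unsupported depth image for selected encoder is fallbacked to CV_8U.
```

View pics/c5.png

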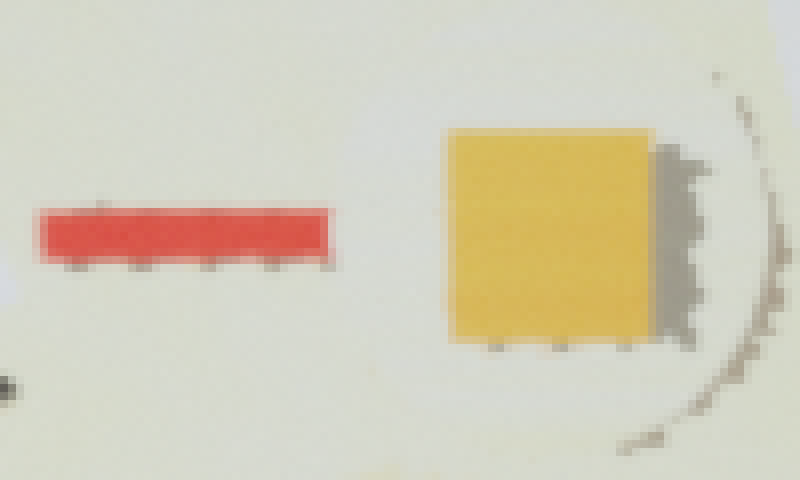

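View pics/c6.png

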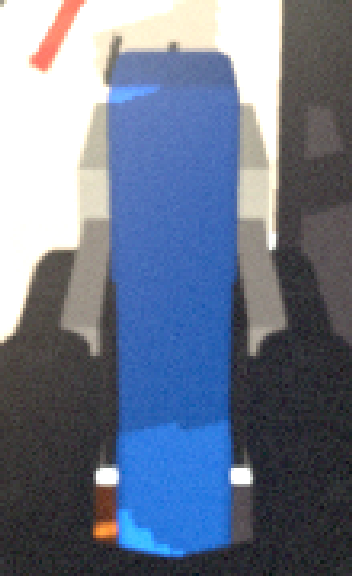

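```bash
sed -i 's/hsv\[:,:,1\]>150)&(hsv\[:,:,2\]>90/hsv[:,:,1]>70)\&(hsv[:,:,2]>90/; s/hsv\[:,:,1\]>110)&(hsv\[:,:,2\]>70/hsv[:,:,1]>60)\&(hsv[:,:,2]>48/' fit.py
python3 - <<'E'
from fit import *
d=np.load("w4.npy",allow_pickle=True).item();c,s=d["c"],d["s"];Rm=q2R(s["ee_rot"])
w=(290,85,350,145);M=brass(c,w);ys,xs=np.nonzero(M);print("brass",M.sum(),xs.min()+290,xs.max()+290,ys.min()+85,ys.max()+85)
for z0 in(165,192):
    r=fitbox([(c,s,w,M)],[582,190,-.297],z0,193,18,18);print(r.x.round(2),r.fun,np.degrees(r.x[2]))
P=r.x
w=(280,170,360,355);M=bluemask(c,w);ys,xs=np.nonzero(M);print("blue",M.sum(),xs.min()+280,xs.max()+280,ys.min()+170,ys.max()+170)
O=[(c,s,w,M)]
for z in(None,s["eef_pos"][2]+15.2):
    b=fitbar(O,[560.6,122.8,np.radians(73),s["eef_pos"][2]+15.2],z);print(b.x.round(3),b.fun,np.degrees(b.x[2]), "tool",(Rm.T@(np.array([b.x[0],b.x[1],0])-s["eef_pos"])).round(2))
print("spindle rel tool",(Rm.T@(np.array([P[0],P[1],0])-s["eef_pos"])).round(2))
print("move bar->spindle tool",(Rm.T@np.array([P[0]-b.x[0],P[1]-b.x[1],0])).round(2))
E
```

```text
brass 696.0 306 331 101 127
[ 5.8137e+02  1.9174e+02 -2.9000e-01] 0.009555374598651077 -16.696966249302918
[ 5.8137e+02  1.9174e+02 -2.9000e-01] 0.009555374598651077 -16.696966249302918
blue 5935.0 299 339 186 344
[559.57  119.974   1.276 270.185] 0.02376654548805489 73.13067588823898 tool [ 2.6245e+02 -1.5000e-01  2.9600e+00]
[560.284 122.016   1.275] 0.08774249228753148 73.04166133695932 tool [ 2.6245e+02 -6.0000e-02  8.0000e-01]
spindle rel tool [ 2.6243e+02 -2.1000e-01 -7.2040e+01]
move bar->spindle tool [-2.000e-02 -1.600e-01 -7.284e+01]
```

Emit:
arm_command(plan=[[0, 0, -0.0365, -0.004, 0.1], [0, 0, -0.0365, 0, 0.1], [0.01, 0, 0, 0, 0.1], [0.01, 0, 0, 0, 0.1], [0, 0, 0, 0, 0.1], [0, 0, 0, 0, 0.1]])

```text
time_s: 7.4
eef_pos: [582.0, 192.4, 242.7]
ee_rot: [0.422, 0.568, 0.422, -0.567]
force: [-0.3, 0.3, -1.2]
grip_width: 0.189
```

```bash
python3 - <<'E'
from fit import *
s=ctrl.sense();print(s["time_s"],s["eef_pos"].round(1),s["force"].round(1))
C={n:ctrl.capture(n) for n in("scene","top","wrist")}
np.save("v5.npy",{"C":C,"s":s},allow_pickle=True)
a=cv2.resize(C["scene"]["color"][160:290,260:420],None,fx=5,fy=4.5,interpolation=cv2.INTER_CUBIC)[:590];cv2.imwrite("pics/s5.png",a[:,:,::-1])
a=cv2.resize(C["top"]["color"][100:270,180:380],None,fx=4,fy=3.5,interpolation=cv2.INTER_CUBIC);cv2.imwrite("pics/t5.png",a[:,:,::-1])
cv2.imwrite("pics/w5.png",C["wrist"]["color"][:,:,::-1])
E
```

```text
7.4 [582.  192.4 242.7] [-0.3  0.3 -1.2]
```

View pics/s5.png

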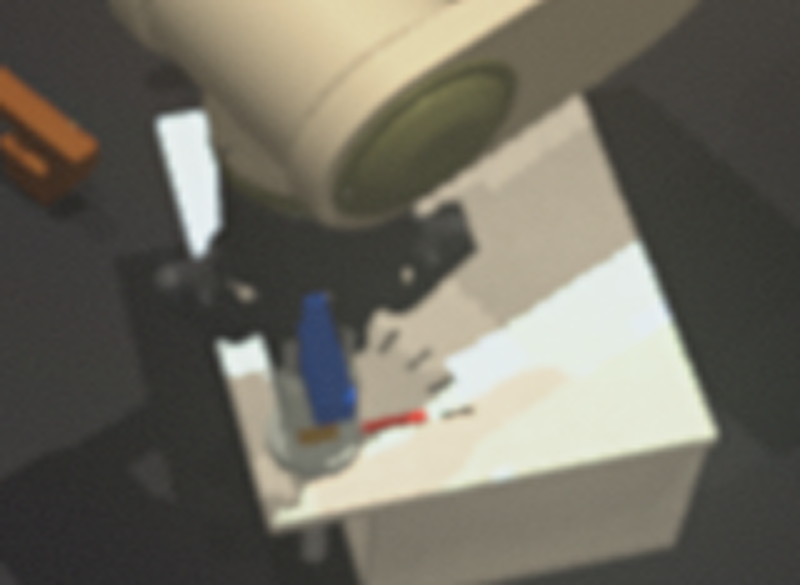

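View pics/w5.png

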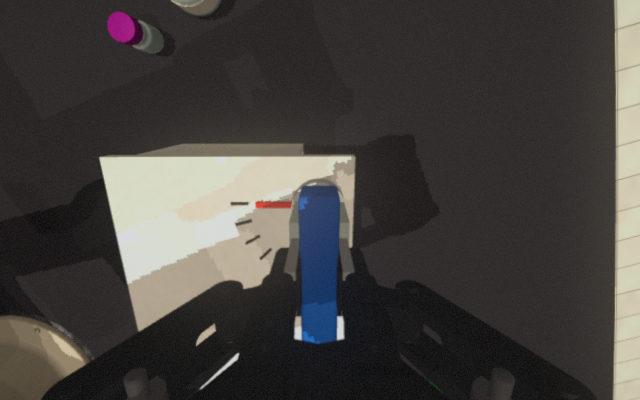

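The handle hovers over the spindle, with the scene crop showing brass just under the hub and the collar ring at wrist (320,185). I'll descend in small steps and watch the force.

Emit:
arm_command(plan=[[0.005, 0, 0, 0, 0.1], [0.005, 0, 0, 0, 0.1], [0.005, 0, 0, 0, 0.1], [0, 0, 0, 0, 0.1]])

```text
time_s: 8.05
eef_pos: [581.7, 192.8, 226.6]
ee_rot: [-0.422, -0.567, -0.422, 0.568]
force: [-1.1, -1.5, -1.7]
grip_width: 0.188
```

```bash
python3 - <<'E'
from h import *
s=ctrl.sense();print(s["eef_pos"].round(2),s["force"].round(1),s["wrist_torque"].round(2))
E
```

```text
[581.67 192.84 226.62] [-1.1 -1.5 -1.7] [-0.34  0.16  0.04]
```

Emit:
arm_command(plan=[[0.005, 0, 0, 0, 0.1], [0.005, 0, 0, 0, 0.1], [0, 0, 0, 0, 0.1]])

```text
time_s: 8.43
eef_pos: [581.7, 192.8, 216.6]
ee_rot: [-0.422, -0.567, -0.422, 0.568]
force: [-1.2, -3.4, -3.5]
grip_width: 0.191
```

```bash
python3 - <<'E'
from h import *
s=ctrl.sense();print(s["eef_pos"].round(2),s["force"].round(1),s["wrist_torque"].round(2))
E
```

```text
[581.69 192.83 216.58] [-1.2 -3.4 -3.5] [-0.69  0.18 -0.02]
```

Emit:
arm_command(plan=[[0.005, 0, 0.0007, 0, 0.1], [0.003, 0, 0, 0, 0.1], [0.003, 0, 0, 0, 0.1], [0, 0, 0, 0, 0.1]])

```text
time_s: 8.93
eef_pos: [581.8, 192.7, 206.9]
ee_rot: [0.422, 0.568, 0.422, -0.567]
force: [-1.9, -0.8, 3.7]
grip_width: 0.189
```

```bash
python3 - <<'E'
from h import *
s=ctrl.sense();print(s["eef_pos"].round(2),s["force"].round(1),s["wrist_torque"].round(2))
C=ctrl.capture("wrist");cv2.imwrite("pics/w6.png",C["color"][:,:,::-1])
C=ctrl.capture("scene");a=cv2.resize(C["color"][160:290,260:420],None,fx=5,fy=4.5,interpolation=cv2.INTER_CUBIC)[:590];cv2.imwrite("pics/s6.png",a[:,:,::-1])
E
```

```text
[581.77 192.66 206.93] [-1.9 -0.8  3.7] [-0.1   0.43 -0.03]
```

View pics/w6.png

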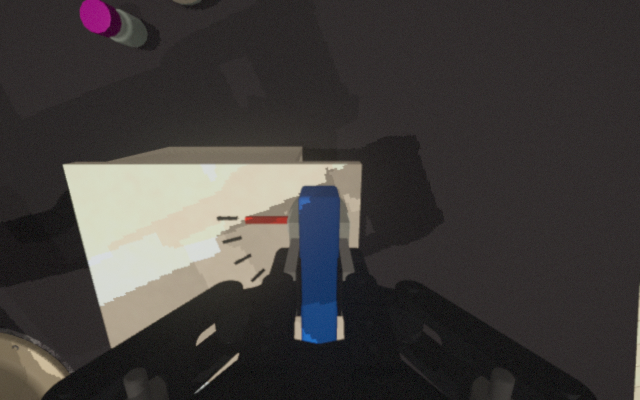

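View pics/s6.png

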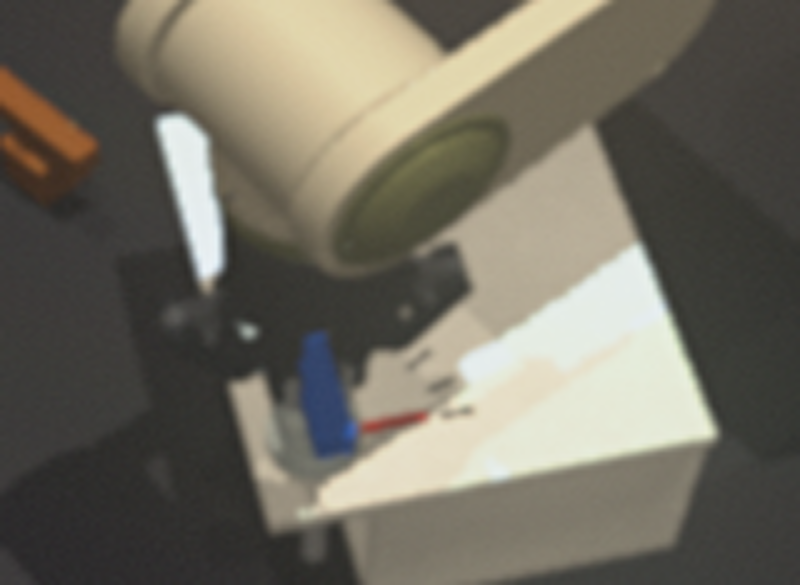

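Emit:
arm_command(plan=[[0.001, 0, 0, 0, 0.1], [0.001, 0, 0, 0, 0.1], [0, 0, 0, 0, 0.1]])

```text
time_s: 9.4
eef_pos: [581.8, 192.7, 206.9]
ee_rot: [0.422, 0.568, 0.422, -0.566]
force: [-6.7, -0.5, 17.1]
grip_width: 0.19
```

```bash
python3 - <<'E'
from h import *
s=ctrl.sense();print(s["eef_pos"].round(2),s["force"].round(1),s["wrist_torque"].round(2))
E
```

```text
[581.84 192.67 206.86] [-6.7 -0.5 17.1] [-0.12  1.42 -0.04]
```

The handle has seated: the height stopped at 206.9 while the push rose to 17 N, which matches the 41.8 mm grasp offset plus the 165 mm collar. I'll turn counterclockwise, compensating for the roughly 1 mm axis offset.

Emit:
arm_command(plan=[[-0.0005, -0.0005, 0, -0.1, 0.1], [0, -0.0001, 0, -0.1, 0.1], [0, -0.0001, 0, -0.1, 0.1], [0, -0.0001, 0, -0.1, 0.1], [0, -0.0001, 0, -0.1, 0.1], [0, 0, 0, 0, 0.1]])

```text
time_s: 10.15
eef_pos: [581.6, 192.8, 206.9]
ee_rot: [0.55, 0.446, 0.549, -0.444]
force: [-2.3, 0.3, 12.0]
grip_width: 0.189
```

```bash
python3 - <<'E'
from h import *
s=ctrl.sense();Rm=q2R(s["ee_rot"]);print(s["eef_pos"].round(2),s["force"].round(1),s["wrist_torque"].round(2),"F tool",(Rm.T@s["force"]).round(1),np.degrees(np.arctan2(Rm[1,1],Rm[0,1])))
C=ctrl.capture("wrist");cv2.imwrite("pics/w7.png",C["color"][:,:,::-1])
E
```

```text
[581.59 192.76 206.88] [-2.3  0.3 12. ] [-0.07  0.45 -0.05] F tool [-12.   -2.1  -0.7] 11.97769335966474
```

View pics/w7.png

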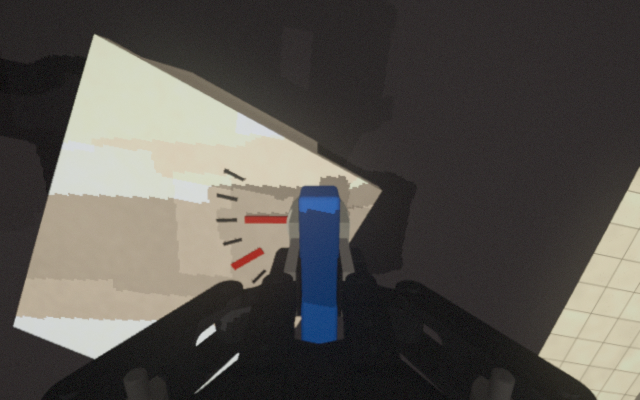

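At wrist (265,219) the pointer sits on the 30° mark at (227,220), so the door is following. The forces are small, so I'll continue.

Emit:
arm_command(plan=[[0, -0.0001, 0, -0.1, 0.1], [0, -0.0001, 0, -0.1, 0.1], [0, -0.0001, 0, -0.1, 0.1], [0, -0.0001, 0, -0.1, 0.1], [0, -0.0001, 0, -0.1, 0.1], [0, 0, 0, -0.05, 0.1], [0, 0, 0, 0, 0.1], [0, 0, 0, 0, 0.1]])

```text
time_s: 11.2
eef_pos: [581.3, 192.6, 206.9]
ee_rot: [0.651, 0.28, 0.648, -0.279]
force: [0.0, 0.8, 12.1]
grip_width: 0.189
```

```bash
python3 - <<'E'
from h import *
s=ctrl.sense();Rm=q2R(s["ee_rot"]);print(s["eef_pos"].round(2),s["force"].round(1),s["wrist_torque"].round(2),"F tool",(Rm.T@s["force"]).round(1),np.degrees(np.arctan2(Rm[1,1],Rm[0,1])))
C=ctrl.capture("wrist");np.save("w8.npy",{"c":C,"s":s},allow_pickle=True);cv2.imwrite("pics/w8.png",C["color"][:,:,::-1])
a=C["color"];hsv=cv2.cvtColor(a,cv2.COLOR_RGB2HSV)
m=(((hsv[:,:,0]<6)|(hsv[:,:,0]>174))&(hsv[:,:,1]>140)&(hsv[:,:,2]>80)).astype(np.uint8)
k,l,st,ct=cv2.connectedComponentsWithStats(m)
ax=np.array([581.4,191.8]);ch=-16.9
for i in range(1,k):
    if st[i,4]>40:
        ys,xs=np.nonzero(l==i);P=np.array([atz(C,(x,y),155,s) for x,y in zip(xs,ys)])[:,:2]
        mu=P.mean(0);v=np.linalg.svd(P-mu)[2][0] if len(P)<3000 else [0,0]
        d=mu-ax;print(st[i].tolist(),ct[i].round(1),"r",np.linalg.norm(d).round(1),"bearing from 0:",round((np.degrees(np.arctan2(d[1],d[0]))-(ch+180))%360,1),"line dir",round((np.degrees(np.arctan2(v[1],v[0]))-ch)%180,1))
C=ctrl.capture("scene");cv2.imwrite("pics/s8.png",cv2.resize(C["color"][160:330,230:430],None,fx=4,fy=3.5,interpolation=cv2.INTER_CUBIC)[:,:,::-1])
E
```

```text
[581.32 192.63 206.87] [ 0.   0.8 12.1] [-0.04  0.28 -0.08] F tool [-12.1   0.6  -0.5] 43.42304212008111
[213, 214, 74, 8, 506] [249.  217.3] r 49.7 bearing from 0: 58.0 line dir 59.3
```

View pics/w8.png

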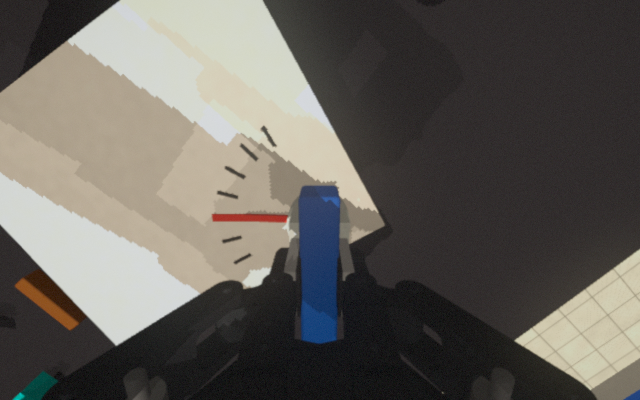

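View pics/s8.png

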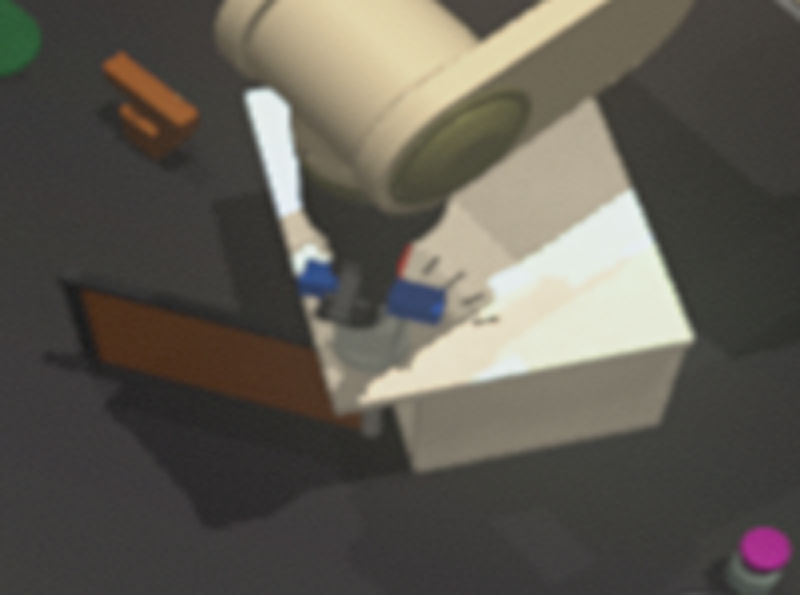

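The red pointer merges in line with the red 60° mark, from (213,217) to (287,217), and measures 58–59°. The scene view shows the amber door swung open. I'll hold for a moment to check for drift.

Emit:
arm_command(plan=[[0, 0, 0, -0.015, 0.1], [0, 0, 0, 0, 0.1], [0, 0, 0, 0, 0.1], [0, 0, 0, 0, 0.1], [0, 0, 0, 0, 0.1], [0, 0, 0, 0, 0.1], [0, 0, 0, 0, 0.1], [0, 0, 0, 0, 0.1]])

```text
time_s: 12.3
eef_pos: [581.3, 192.6, 206.9]
ee_rot: [0.653, 0.276, 0.65, -0.274]
force: [0.1, -0.4, 12.2]
grip_width: 0.189
```

```bash
python3 - <<'E'
from h import *
s=ctrl.sense();Rm=q2R(s["ee_rot"]);print(s["time_s"],s["eef_pos"].round(2),s["force"].round(1),s["wrist_torque"].round(2),s["grip_width"],np.degrees(np.arctan2(Rm[1,1],Rm[0,1])))
C=ctrl.capture("wrist");cv2.imwrite("pics/w9.png",cv2.resize(C["color"][150:290,180:380],None,fx=4,fy=4)[:,:,::-1])
E
```

```text
12.3 [581.33 192.63 206.89] [ 0.1 -0.4 12.2] [-0.05  0.28 -0.12] 0.18883841309664767 44.27905876659312
```

View pics/w9.png

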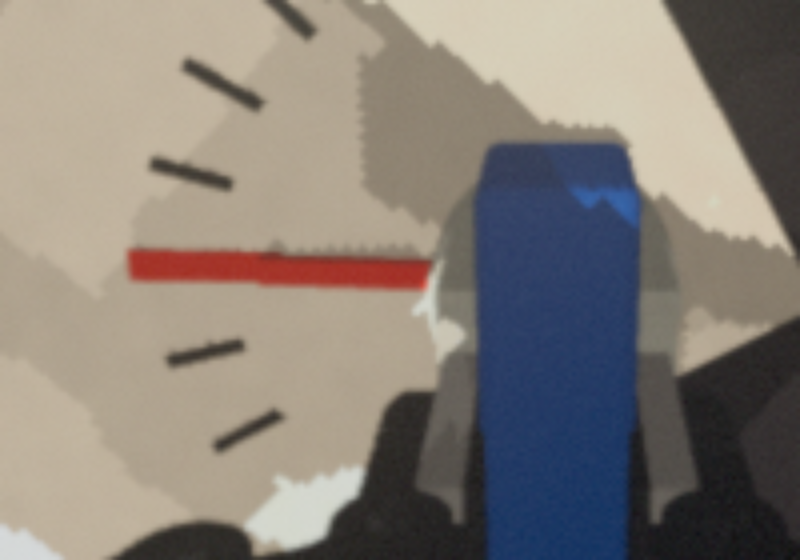

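The pointer and the red mark are collinear, the hub sits on the collar, and nothing is drifting. Handing in.

```bash
python3 -c "
from rig import ctrl
print(ctrl.finish_job())"
```

```text
the job is handed in; nothing more can be done
None
```

I fitted the blue aluminium-hub T-handle onto the brass spindle and turned it to open the door to the red 60° mark. I handed in at about 12.4 s with the gripper still holding the handle there.

- **Seating:** the handle stopped at TCP height 206.9 mm, matching the expected 206.8 mm, while the push rose to 17 N. It was still pressing at about 12 N at the end.
- **Door angle:** in the last wrist picture the red pointer lies in line with the red mark. The measurement just before that gave 58–59°, and I then added just under 1° of turn. Nothing moved while I held it for a second.
- **Bystanders:** the path stayed clear of the flask, the jar and the vial. I did not measure their positions again at the end.
- **Disagreements:** free-height fits of the blue bar from the wrist camera came out 3–7 mm low, so I used the text's 57 mm height together with the seating contact. The networks' spindle height was also about 5 mm low, at 160 mm against 165 mm.

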